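# Slide the lamp round its bent rail to the microscope slide

### The arm

A 7-joint arm with a two-finger parallel gripper is mounted at the origin on the work surface. World frame = base frame: x ahead of the robot, y to its left, z up, the work surface at z = 0. Lengths are in m, angles in rad, forces in N, time in s.
With the tool pointing down it reaches from about 0.425 to 0.95 m from the base axis. Payload 4.7 kg.
Tool frame: the origin (TCP) lies midway between the tips of the shut fingers; the grasp point (between the pads) lies 19 mm behind it (manip.grasp_offset is the distance from the TCP to the grasp point, in m); y points along the fingers, z is the direction in which the jaws open and shut, and the axes are right-handed (so a half turn about y gives the same grasp; the last joint's range is limited). The gripper opens to 85 mm and grips with 20 to 120 N. Pads are 22 mm wide; open, the fingers measure 114 mm over their backs; the gripper's body (76 mm by 85 mm) begins 54 mm behind the grasp point. The pads swing forward as they close: fully open they stand 13 mm farther back than shut.
Start: joints at [1.074, 0.469, -0.049, 1.532, 0.024, 1.141, -0.082], TCP at [0.304, -0.602, 0.231] pointing down, gripper open.
Joint ranges: [-2.59, 2.59], [-0.33, 1.99], [-1.39, 1.29], [0.1, 2.45], [-1.04, 4.18], [0.21, 1.99], [-2.66, 2.66]. Speed limits (rad/s): [2.57, 2.57, 3.14, 3.14, 3.14, 3.14, 3.14].

### API

Orientations are given as a rotation vector (axis times angle).
In Python, from bench import manip gives the robot as it stands. Calls block until the motion is done:
- manip.goto(position, orientation): joint-space move of the TCP to a pose.
- manip.servo_line(position, rot=None, speed=0.15, guard=None): straight line of the TCP; rot=None keeps the orientation; speed is the mean speed in m/s. With guard (N) it stops when the force on the tool has changed by that much, and returns True; else False.
- manip.movej(angles): joint-space move.
- manip.gripper_to(opening, squeeze=None): finger opening in m; squeeze is the grip in N (None keeps the last); returns when the fingers have stopped.
- manip.pause(seconds).
- manip.inverse_kinematics(position, orientation): joint angles nearest the present ones, or None.
- manip.sense(): the state.
- manip.read_camera(name): name is "scene" or "top" or "wrist"; returns a dict with "color" (480x640x3 uint8, red, green, blue), "camera_matrix" (3x3 intrinsics, pixels), "R" (3x3) and "t" (3): a world point X has camera coordinates R X + t. Camera axes: x right, y down, z forward; pixel columns grow to the right and rows downward; lengths in m; the calibration is good to about 2 mm. A picture is of the moment at which its call begins. There is no depth.
A pose or a line that the arm cannot do raises manip.PlanningError and nothing moves.
- manip.sign_off(): hands the job in, once; it reports no verdict.
The state is a dict: "time": time; "qpos": joint angles; "joint_vel": joint speeds; "effort": joint torques, N m; "tcp_pos": TCP position; "orientation": TCP orientation; "wrist_force": force on the tool from outside, world axes, zero at the start; "moment": the same for the moment, N m; "opening": finger opening in m.
Only numpy, scipy, OpenCV 4.12 (cv2) and the standard library are available. Lean on these libraries where they do the work, as an engineer would, in place of code of your own. Each camera call takes 0.05 s, during which the arm holds its last target. There are 200 camera calls.

### The job

Slide the hanging lamp along its bent rail, turning it to follow the bend, until it hangs directly over the middle of the microscope slide on its rectangular holder (not over the round petri dish). Let go of it so that it hangs still on the rail, and leave the slide holder and the dish where they are.

Things in the scene. Friction and masses are not known exactly. Their poses are not given: they have to be found in the camera images.
- lamp: Lamp hanging on the rail, 160-260 g: aluminium block 40 x 30 x 32 mm (x, y, z up), 18 mm bore along x; below it a stem and white conical shade, 56 mm wide, 36 to 78 mm below the origin. Origin: centre of bore and block. 3 mm play all round, so it hangs 3 mm below the rod's line; turned over 5 degrees off the rod it binds. Grip its flat sides (30 mm) from above. Stays along the rod where left.
- rail: Fixed steel rod, 12 mm, level, centre line 170 mm up; ends turn down into feet. Origin: centre of the bend, at bench height. In its frame, mm: leg 1 from (130,-170) to (130,0), quarter circle of radius 130 about the origin to (0,130), leg 2 to (-170,130). The lamp starts on leg 1, its x along the rail's +y. Slide holder and dish lie under the rod, one mid-bend, one under leg 2; which varies.
- slide_holder: The target: grey rectangular plastic block 90 x 40 x 12 mm (x, y, z), loose, lying at any yaw on the bench under the rod, within 7 mm of its line in plan; a pale glass slide with a dark red spot at its middle is set in its top. Origin: centre of its underside; the slide's middle is straight above.
- dish: Open round petri dish, clear plastic with pale agar, 60 mm diameter, 14 mm high, standing loose on the bench under the rod: not the target, leave it alone. The origin is the centre of its underside.

How it is judged:
At the end, for the whole second after the job is handed in: The lamp hangs on the rail, upright within 11 degrees and still (under 30 mm/s), its centre within 20 mm of the middle of the slide holder as seen from above (horizontal distance between lamp and slide_holder below 0.02 m and height (world z) of lamp between 0.155 and 0.18 m and angle between lamp's own z axis and vertical below 0.2 rad and linear speed of lamp below 0.03 m/s); the robot touches nothing.
It fails at once if the slide holder is shifted by more than 15 mm (distance of slide_holder from where it was at the start of the episode above 0.015 m).
It fails at once if the petri dish is shifted by more than 15 mm (distance of dish from where it was at the start of the episode above 0.015 m).
It also fails if it takes over 48 s, if anything falls off the work surface, if the arm or the gripper's body presses on something with over 40 N, if the wrist force passes 120 N, or if a joint passes its speed limit or range.

## Working session

There is one attempt and no reset: what is moved stays moved. The work goes in short steps, each a Python script; the robot and the scene stay as the last script left them, time stands still between calls to the robot, and variables do not carry over. Pictures are saved under pics/ and viewed, about 8 in all and at most 12, crops included, and the job is handed in when it is done.

```bash
mkdir -p pics; ls
python3 - <<'E'
from bench import manip
import cv2,numpy as np,pickle
np.set_printoptions(precision=4,suppress=True)
d={}
for n in("scene","top"):
    r=manip.read_camera(n); d[n]=r
    cv2.imwrite(f"pics/{n}0.png",r["color"][:,:,::-1])
    print(n,r["camera_matrix"].tolist(),r["R"],r["t"],-r["R"].T@r["t"])
pickle.dump(d,open("cams.pkl","wb"))
s=manip.sense();print(s["time"],s["orientation"],s["opening"],s["tcp_pos"],manip.grasp_offset)
E
```

```text
pics
scene [[462.1419012842103, 0.0, 322.9910345494096], [0.0, 462.1419012842103, 241.2498248153655], [0.0, 0.0, 1.0]] [[-0.3742  0.9271  0.024 ]
 [ 0.5176  0.2303 -0.8241]
 [-0.7695 -0.2959 -0.566 ]] [ 0.1841 -0.2106  1.1606] [1.071  0.2212 0.4789]
top [[437.03655994037393, 0.0, 320.34889466052874], [0.0, 437.03655994037393, 238.43411390610183], [0.0, 0.0, 1.0]] [[-0.0156 -0.9999 -0.0005]
 [-0.9956  0.0156 -0.0922]
 [ 0.0922 -0.001  -0.9957]] [0.0318 0.5678 0.7385] [0.4977 0.0237 0.7877]
0.1 [-0.4678  1.9628 -1.9595] 0.08536049205268256 [ 0.3041 -0.602   0.2304] 0.0187
```

View pics/top0.png

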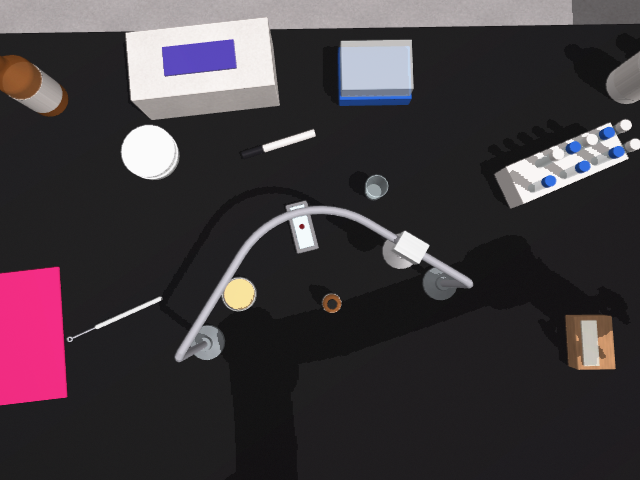

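View pics/scene0.png

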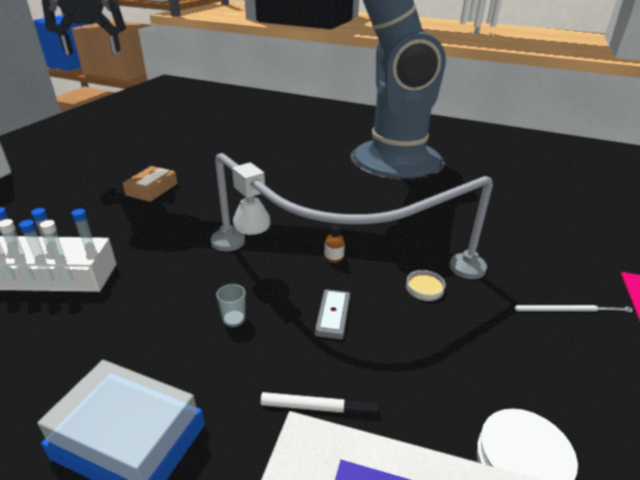

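The top view shows the slide's red spot at about (302,227), which is mid-bend. The dish is at (239,294) under leg 2, and the lamp block is at (411,247) on leg 1. Next I'll fit the rail pose.

```bash
cat > h.py <<'E'
import numpy as np,pickle,cv2
np.set_printoptions(precision=4,suppress=True)
def back(r,px,z):
    K,R,t=r["camera_matrix"],r["R"],r["t"]; c=-R.T@t
    d=(R.T@np.linalg.inv(K)@np.c_[np.atleast_2d(px),np.ones(len(np.atleast_2d(px)))].T).T
    return c+d*((z-c[2])/d[:,2])[:,None]
def proj(r,X):
    p=(r["R"]@np.atleast_2d(X).T).T+r["t"]; p=p@r["camera_matrix"].T
    return p[:,:2]/p[:,2:]
L=.170; A=.130*np.pi/2
def rail(s):   # s from leg1 start; rail-frame point and tangent angle
    if s<L: return np.array([.13,-.17+s]),np.pi/2
    if s<L+A: a=(s-L)/.13; return .13*np.array([np.cos(a),np.sin(a)]),np.pi/2+a
    return np.array([-(s-L-A),.13]),np.pi
S=np.linspace(0,2*L+A,1000); C=np.array([rail(s)[0] for s in S])
def world(p,xyz): c,s=np.cos(xyz[2]),np.sin(xyz[2]); return np.atleast_2d(p)@np.array([[c,s],[-s,c]])+xyz[:2]
E
cat > fit.py <<'E'
from h import *
from scipy.optimize import least_squares
d=pickle.load(open("cams.pkl","rb")); r=d["top"]
im=r["color"]
# rod pixels: greyish, in neighbourhood; hand-read seeds
px=np.array([[190,338],[210,304],[230,270],[250,240],[272,220],[300,211],[322,210],[350,216],[380,230],[440,266],[455,275]],float)
P=back(r,px,.17)[:,:2]
e1=back(r,[[470,284]],.17)[0,:2]; e2=back(r,[[179,357]],.17)[0,:2]
def res(x,P=P,w=.3):
    W=world(C,x); return np.r_[np.linalg.norm(P[:,None]-W[None],axis=2).min(1),w*(W[0]-e1),w*(W[-1]-e2)]
best=min((least_squares(res,[.55,0.,a]) for a in np.arange(-3,3.2,.5)),key=lambda q:q.cost)
x=best.x; print("rail",x,"res mm",best.fun*1e3)
np.save("rail.npy",x)
sl=back(r,[[302,227]],.012)[0]; di=back(r,[[239,294]],.007)[0]; la=back(r,[[411,247]],.17+.008)[0]
print("slide",sl,"scene-cam",back(d["scene"],[[333,309]],.012),"dish",di,"lamp~",la)
W=world(C,x)
for n,p in(("slide",sl),("dish",di),("lamp",la)):
    q=np.linalg.norm(W-p[:2],axis=1); print(n,"s",S[q.argmin()],"dist",q.min(),W[q.argmin()], "radius",np.hypot(*W[q.argmin()]))
out=[]
for n in("top","scene"):
    o=d[n]["color"][:,:,::-1].copy(); 
    cv2.polylines(o,[proj(d[n],np.c_[W,np.full(1000,.17)]).round().astype(int)],False,(0,0,255),1)
    a=(o[180:380,160:490] if n=="top" else o[130:350,190:520]); out.append(cv2.resize(a,(660,300 if 0 else 400)))
cv2.imwrite("pics/fit.png",cv2.resize(np.vstack(out),(600,600)) if 0 else np.vstack(out)[:,:][0:800]) 
cv2.imwrite("pics/fit.png",cv2.resize(np.vstack(out),(495,600)))
E
python3 fit.py
```

```text
rail [ 0.4665  0.0269 -0.547 ] res mm [ 1.4488  0.7573  0.1116  0.2111  2.7641  0.6247  0.5925  1.3138  0.9541
  0.56    0.9485  0.5135  0.098  -1.2726  1.4925]
slide [0.5906 0.0554 0.012 ] scene-cam [[0.5936 0.0565 0.012 ]] dish [0.4734 0.1687 0.007 ] lamp~ [ 0.5402 -0.1034  0.178 ]
slide s 0.27019514229402897 dist 0.0026255897066008757 [0.5932 0.0558] radius 0.5958284585583256
dish s 0.44233559585232163 dist 0.0053026487993184275 [0.4759 0.1734] radius 0.5064881377416178
lamp s 0.09696519219422814 dist 0.0007936852297045125 [ 0.5395 -0.1031] radius 0.5492497600430919
```

View pics/fit.png

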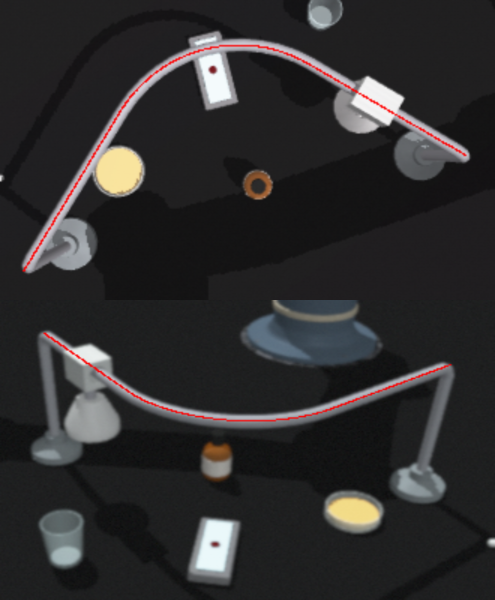

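The rail fit overlays the rod in both views, and the two cameras agree on the slide position to 3 mm. I'll go above the lamp and take one close look.

```bash
cat >> h.py <<'E'
from scipy.spatial.transform import Rotation as Rot
X=np.load("rail.npy")
def at(s,sgn=1):
    p,a=rail(s); phi=a+X[2]; y=np.array([0,0,-1.]); z=sgn*np.array([-np.sin(phi),np.cos(phi),0])
    return world(p,X)[0],phi,Rot.from_matrix(np.c_[np.cross(y,z),y,z]).as_rotvec()
E
python3 - <<'E'
from h import *
from bench import manip
for sg in(1,-1):
    for s,z in((.097,.28),(.097,.147),(.27,.15)):
        p,phi,o=at(s,sg); q=manip.inverse_kinematics([*p,z],o); print(sg,s,p,phi,q)
E
```

```text
1 0.097 [ 0.5395 -0.103 ] 1.0237582089365929 [ 0.9832  0.451  -1.1695  1.728   0.4356  1.2566  2.3046]
1 0.097 [ 0.5395 -0.103 ] 1.0237582089365929 [ 0.9482  0.6526 -1.1757  1.8787  0.6848  1.0889  2.0935]
1 0.27 [0.5933 0.0556] 1.792988978167362 [-0.9123  0.6682  1.1125  1.8541 -0.6872  1.0672 -2.445 ]
-1 0.097 [ 0.5395 -0.103 ] 1.0237582089365929 [ 0.4847  0.2565 -0.4526  1.7518  0.1213  1.1608 -0.5505]
-1 0.097 [ 0.5395 -0.103 ] 1.0237582089365929 [ 0.4526  0.3925 -0.4302  1.9036  0.207   0.8887 -0.627 ]
-1 0.27 [0.5933 0.0556] 1.792988978167362 [ 0.3244  0.5083 -0.6623  1.7835  0.3695  0.9769 -0.2648]
```

Run:
```python
from h import *
from bench import manip
p,phi,o=at(.097,-1)
manip.goto([*p,.27],o)
r=manip.read_camera("wrist"); pickle.dump(r,open("w.pkl","wb"))
im=r["color"][:,:,::-1].copy()
for s in np.arange(.02,.3,.004):
    a=proj(r,[[*at(s)[0],.17]])[0]; cv2.circle(im,tuple(int(v) for v in a),1,(0,0,255),-1)
# predicted block top corners for s=.097
t=np.array([np.cos(phi),np.sin(phi)]);n=np.array([-t[1],t[0]])
c=[[*(p+a*.02*t+b*.015*n),.183] for a,b in((1,1),(1,-1),(-1,-1),(-1,1))]
cv2.polylines(im,[proj(r,c).round().astype(int)],True,(0,255,0),1)
cv2.imwrite("pics/w1.png",im)
s=manip.sense();print(s["time"],s["tcp_pos"],s["wrist_force"])
```

```text
2.1417 [ 0.5394 -0.1047  0.2698] [ 0.8654 -0.2826  0.5784]
```

View pics/w1.png

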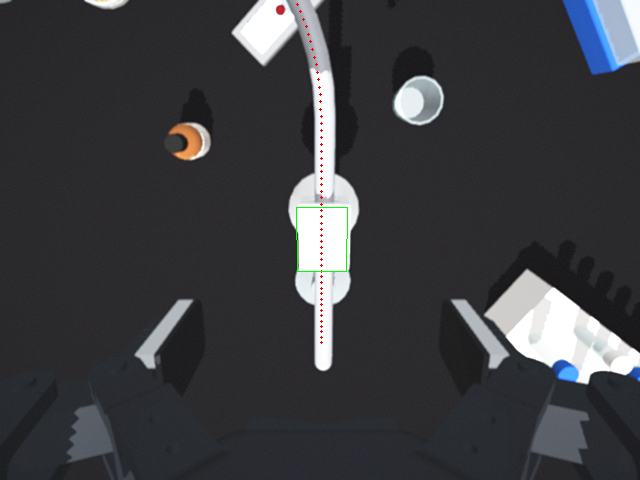

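The wrist view confirms the lamp is at s ≈ 0.098, with the block around (323,238). The rod lies about 1.5 mm outward of my fit. I'll grip the lamp, lift it 3 mm to centre it in its play, and probe sideways to centre the bore.

Run:
```python
from h import *
from bench import manip
p,phi,o=at(.098,-1); n=np.array([-np.sin(phi),np.cos(phi),0])
p=np.array([*p,0])-n*.0008
S_=lambda: manip.sense()
manip.servo_line(p+[0,0,.146],o,speed=.08)
s=S_();print(s["time"],s["tcp_pos"]-p,s["wrist_force"])
manip.gripper_to(0.02,squeeze=40)
s=S_();print("grip",s["time"],s["opening"],s["wrist_force"])
manip.servo_line(p+[0,0,.149],speed=.02)
manip.pause(.2); s=S_();print("lift",s["time"],s["tcp_pos"]-p,s["wrist_force"])
c=[]
for k in(1,-1):
    h=manip.servo_line(p+k*.006*n+[0,0,.149],speed=.01,guard=3)
    s=S_();c.append((s["tcp_pos"]-p)@n);print(h,c[-1]*1e3,s["wrist_force"],s["wrist_force"]@n)
    manip.servo_line(p+[0,0,.149],speed=.02)
h=manip.servo_line(p+[0,0,.156],speed=.01,guard=4)
s=S_();print("up",h,s["tcp_pos"][2],s["wrist_force"])
manip.servo_line(p+[0,0,.149],speed=.02)
manip.pause(.2);s=S_();print(s["time"],s["tcp_pos"]-p,s["wrist_force"],s["opening"])
```

```text
3.8417 [ 0.0003 -0.0001  0.1465] [-0.0971  0.228   0.2297]
grip 4.3917 0.02946144645853217 [ 1.7644 -0.8121  0.4031]
lift 4.8917 [-0.0003  0.0001  0.1488] [-0.1169  0.6914 -1.2939]
True 1.5090219747651872 [ 2.3918 -0.4629 -0.5382] -2.2835405455872277
True -3.7301673411520104 [ 0.5729  0.0089 -2.0225] -0.48468060898349696
up True 0.1512639192973382 [-0.9654  0.0375 -2.7188]
7.275 [-0.0001  0.      0.1489] [ 0.4428  0.2286 -1.7295] 0.029086301018559534
```

Contact at +1.5 mm and −3.7 mm puts the rod about 1.1 mm further outward, which agrees with the wrist camera. I'll slide along the corrected path and watch the side force.

```bash
cat > slide.py <<'E'
from h import *
from bench import manip
_,phi0,_=at(.098); n0=np.array([-np.sin(phi0),np.cos(phi0),0])
off=-.0018*n0; Z=.149
def n_(s): phi=at(s)[1]; return np.array([-np.sin(phi),np.cos(phi),0])
def pose(s):
    p,phi,o=at(s,-1); bend=np.clip((s-.15)/.04,0,1)
    return np.array([*p,Z])+off+.00075*bend*n_(s),o
for s in [.12,.148,*np.arange(.155,.2705,.0077)]:
    P,o=pose(s)
    h=manip.servo_line(P,o,speed=.03,guard=15)
    q=manip.sense(); f=q["wrist_force"]; n=n_(s); fn=f@n; ft=np.cross(n,[0,0,1])@f
    m=q["moment"]
    print(f"s {s:.4f} t {q['time']:.2f} fn {fn:.2f} ft {ft:.2f} fz {f[2]:.2f} mz {m[2]:.2f} err {(q['tcp_pos']-P)*1e3} {h}")
    if h: break
    if abs(fn)>3: off=off+np.sign(fn)*.0007*n   # yield to the push
E
python3 slide.py
```

```text
s 0.1200 t 8.16 fn 0.76 ft 0.04 fz -1.55 mz 0.01 err [-0.1028 -0.1815 -0.058 ] False
s 0.1480 t 9.24 fn -0.69 ft -0.82 fz -1.54 mz -0.00 err [-0.1236 -0.3183 -0.041 ] False
s 0.1550 t 9.62 fn 0.04 ft -0.02 fz -1.72 mz 0.04 err [0.0969 0.3263 0.0004] False
s 0.1627 t 10.03 fn 0.54 ft 0.60 fz -1.99 mz -0.01 err [0.0764 0.3255 0.003 ] False
s 0.1704 t 10.44 fn 1.17 ft -0.21 fz -2.27 mz -0.02 err [ 0.0671  0.2995 -0.0236] False
s 0.1781 t 10.85 fn 0.55 ft -0.18 fz -2.54 mz -0.00 err [ 0.0602  0.2577 -0.0336] False
s 0.1858 t 11.26 fn 0.61 ft 0.32 fz -2.29 mz 0.01 err [ 0.0691  0.3139 -0.0069] False
s 0.1935 t 11.67 fn -0.80 ft 0.05 fz -2.92 mz 0.03 err [ 0.026   0.2653 -0.0271] False
s 0.2012 t 12.07 fn -0.82 ft 0.37 fz -1.81 mz 0.03 err [ 0.0257  0.2949 -0.0224] False
s 0.2089 t 12.48 fn -0.01 ft -0.11 fz -1.80 mz -0.03 err [ 0.0294  0.2974 -0.0113] False
s 0.2166 t 12.89 fn 0.30 ft 1.09 fz -1.70 mz -0.03 err [ 0.024   0.3209 -0.0062] False
s 0.2243 t 13.30 fn 0.45 ft 0.45 fz -1.96 mz 0.01 err [-0.0127  0.3312 -0.022 ] False
s 0.2320 t 13.71 fn -0.32 ft -0.29 fz -1.79 mz 0.01 err [-0.013   0.2826  0.0126] False
s 0.2397 t 14.12 fn 0.16 ft -0.15 fz -3.20 mz -0.06 err [-0.0095  0.2973  0.0026] False
s 0.2474 t 14.53 fn 0.29 ft -0.43 fz -1.84 mz 0.02 err [-0.0477  0.3262  0.0162] False
s 0.2551 t 14.93 fn -0.21 ft -0.08 fz -3.11 mz 0.01 err [-0.0322  0.3255 -0.0006] False
s 0.2628 t 15.34 fn -0.19 ft -0.61 fz -1.95 mz -0.01 err [-0.0434  0.2745  0.0093] False
s 0.2705 t 15.75 fn -0.38 ft 0.05 fz -2.01 mz -0.02 err [-0.0651  0.287   0.0107] False
```

It slid all the way with hardly any side force. I'll lower it 3 mm, release, back off and check.

Run:
```python
from h import *
from bench import manip
p=manip.sense()["tcp_pos"].copy()
manip.servo_line(p-[0,0,.0025],speed=.01); manip.pause(.2)
manip.gripper_to(.05); manip.pause(.3); manip.gripper_to(.085)
manip.servo_line(p+[0,0,.12],speed=.1); manip.pause(.5)
d={}
r=manip.read_camera("wrist"); cv2.imwrite("pics/w2.png",r["color"][:,:,::-1])
q=manip.sense();print(q["time"],p,q["wrist_force"]); pickle.dump(r,open("w2.pkl","wb"))
r=manip.read_camera("scene"); pickle.dump(r,open("s2.pkl","wb"))
cv2.imwrite("pics/s2.png",cv2.resize(r["color"][130:370,180:520,::-1],(782,552)))
```

```text
19.35 [0.5939 0.0552 0.149 ] [ 0.073   0.2932 -0.1095]
```

View pics/w2.png

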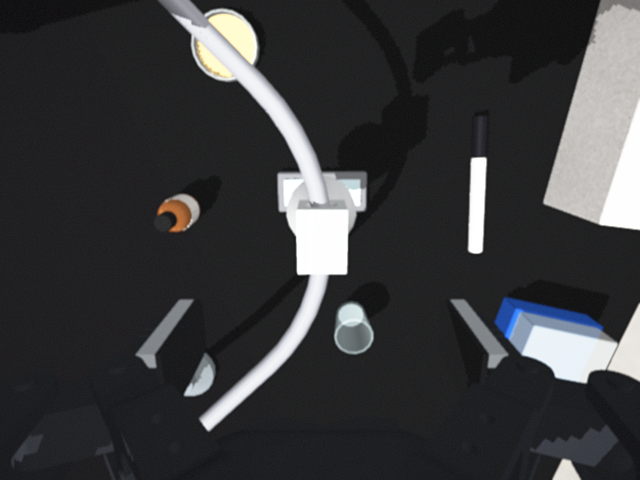

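View pics/s2.png

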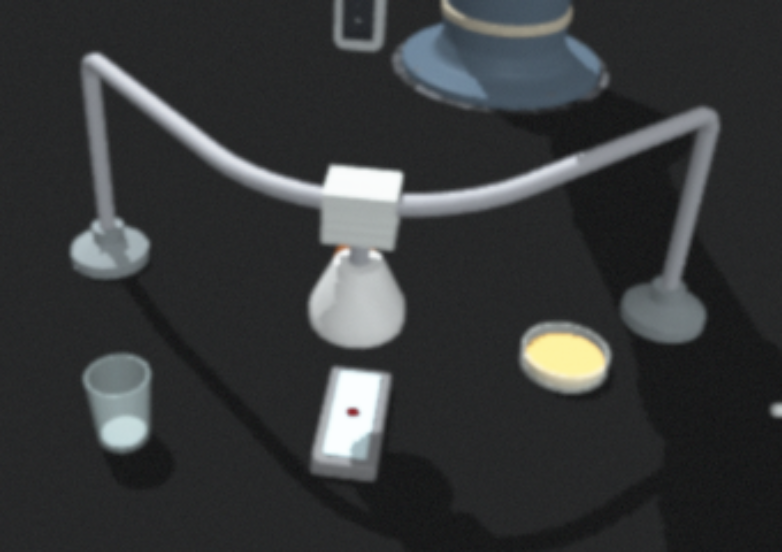

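The wrist view shows the lamp block at (322,240) and the holder centred near (322,191), the gap being parallax. In the scene crop the block top is centred near (363,189) and the spot is at (353,412). I'll check these numerically.

Run:
```python
from h import *
w=pickle.load(open("w2.pkl","rb"));s=pickle.load(open("s2.pkl","rb"))
g=lambda a,b:[[a/2.3+180,b/2.3+130]]
print("wrist lamp",back(w,[[322,240]],.183),"holder",back(w,[[322,191]],.012))
print("scene lamp",back(s,g(363,189),.183),"spot",back(s,g(353,412),.012),"dish",back(s,g(565,355),.01))
```

```text
wrist lamp [[0.5932 0.0575 0.183 ]] holder [[0.5933 0.0579 0.012 ]]
scene lamp [[0.6018 0.0595 0.183 ]] spot [[0.5936 0.0573 0.012 ]] dish [[0.4794 0.1709 0.01  ]]
```

```bash
python3 -c "
from bench import manip
print(manip.sense()['time']); manip.sign_off()"
```

```text
19.4
the job is handed in; nothing more can be done
```

I slid the lamp along leg 1 and into the bend, turning it with the rail, until it hung over the slide, which is mid-bend. I then lowered it onto the rod, let go and backed the gripper off about 12 cm. The job was handed in at 19.4 s of the 48 s allowed; no verdict is reported.

- **Lamp over slide:** in the last wrist image the lamp and the holder's centre are within about 1 mm of each other. The scene camera gives about 8 mm; that probably comes from reading a blurred crop. Both are inside the 20 mm limit.
- **Hanging:** the lamp looked upright on the rod in both final pictures. I did not measure its tilt, height or speed directly. The gripper was clear, with wrist force near zero.
- **Slide and dish:** the slide's spot read the same before and after within about 1 mm. The dish reading differs by about 6 mm between the first top image and the last scene image. Those are two different cameras, and the arm never went near the dish.
- **Forces:** the side force stayed under about 1.2 N at every step along the rail. The first rail fit was about 2 mm off to one side, and I corrected it by probing gently before sliding.

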